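Hang a findings tray on the slotted bench rail

TASK

First pull up the spring stop's black knob at the open end of the rail and twist it clockwise until it parks in its rest notch. Then take the hanging tray out of its wooden stall, where fingers fit only in front of and behind its post, and stand it on the bench clear of the stall and let go, so that you can take the post by its other two sides. Put its trolley into the rail's open end, slide it fully home against the end cap and let go, leaving the stop parked and the bottle, loupe and dish where they stand.

Things in the scene. Friction and masses are not known exactly. Their poses are not given: they have to be found in the camera images.
- rail_board: fixed aluminium rail on a plywood tool board. Origin at bench level under the rail's axis, which runs along y from -150 mm (4 mm black end cap beyond) to the open mouth at +130 mm. Outside 40 (x) x 31 mm (z), z = 54.5 to 85.5 mm, nothing beneath it. -x looks roughly to the robot; yaw within 0.15 rad
- board_edge (a point): top of the board at its end nearest the mouth, on its front face. The board (axes as rail_board) is 12 mm thick and 220 mm high, stands against the rail's back at x = 20 mm from y = -160 to -30 mm; its foot reaches back to x = 102 mm
- rail_mouth (a point): place of carrier_head when the trolley lies on the rail's floor in the mouth: y = 130 mm of rail_board, z = 68 mm; axes as rail_board, going in is -y. The rail is 32 (x) x 23 mm (z) inside, floor at z = 58.5 mm, with a 14 mm slot (z = 63 to 77 mm) all along its front (-x) face. Flared plates, 20 mm long before the mouth, widen it by about 6 mm all round
- rail_home (a point): place of carrier_head when the trolley rests on the rail's floor against the end cap: y = -132 mm of rail_board, z = 68 mm; axes as rail_board
- knob_grip (a point): centre of the spring stop's round black knob: 22 mm diameter, 22 mm high, upright, red line on top, at x = 0, y = 95 mm of rail_board, 118 mm above the bench when down. A 19 x 18 mm steel bush under it reaches from the rail's roof to 101 mm above the bench. Can be gripped from above in any yaw
- stop_pull (a joint): lift of the knob in m: 0 = down, its pin 9 mm deep in the channel and blocking it; 0.016 = end of travel. A spring pulls down with 6 N at 0, 10 N at 0.014. It turns only when lifted 0.012 or more; turned to its end and let down it rests in the notch at about 0.009 and the channel is free
- stop_twist (a joint): turn of the knob in rad, growing clockwise seen from above: 0 = as found, 1.3 = end of travel, over the rest notch
- stall: fixed wooden stall: floor 76 x 76 x 8 mm and two upright cheeks 10 mm thick along its x, inner faces at y = +-28 mm, tops 128 mm above the bench; open at front (-x) and back (+x). Origin at bench level in its middle. It stands on the left or on the right of the bench; yaw within 0.4 rad
- carrier: loose hanging tray, about 0.16 kg. Origin at the centre of its flat underside, on which it stands by itself: blue tray 68 (x) x 46 mm (y), rim 15 mm high. It starts in the stall, underside 8 mm above the bench, axes nearly the stall's. In the rail its axes are parallel to rail_board's, the tray below the rail with its underside 10 mm above the bench
- carrier_head (a point): centre of the carrier's dark trolley block, 28 (x) x 36 (y) x 19 (z) mm, at x = 18, y = 0, z = 58 mm of the carrier; it runs inside the rail. A steel neck 14 mm wide (y) and 10 mm high joins it to the post in front (-x) and passes through the slot
- carrier_post (a point): point in the yellow upright post, at x = -27, y = 0, z = 105 mm of the carrier, where it is well gripped. The post is 14 (x) x 24 mm (y), its top 120 mm above the underside; below 63 mm the neck leaves it towards +x. In the rail it stands 45 mm in front of the rail's axis
- oil_bottle: little oil bottle with red spout, 39 mm diameter, 98 mm high, loose, origin at the centre of its underside; bystander
- loupe: black eyepiece loupe, 39 mm diameter, 28 mm high, loose, origin at the centre of its underside; bystander
- flux_dish: white glazed dish, 60 mm diameter, 26 mm high, loose, origin at the centre of its underside; bystander

How it is judged:
On the way, in this order (a step that is already met when the one before it is completed fails the run):
1. the stop is lifted, twisted into its rest notch and released, the carrier still in the stall (value of joint stop_pull above 0.006 m and value of joint stop_twist above 1 rad and contact force between the fingers and rail_board below 0.1 N and horizontal distance between carrier and stall below 0.03 m), for 0.2 s.
2. the carrier stands upright on the bench clear of the stall and released (horizontal distance between carrier and stall above 0.08 m and height (world z) of carrier below 0.004 m and angle between carrier's own z axis and vertical below 0.05 rad and contact force between the fingers and carrier below 0.1 N), for 0.2 s.
3. the trolley is in the rail, past the stop, on its way from the mouth (x of carrier_head in the frame of rail_mouth between -0.005 and 0.005 m and z of carrier_head in the frame of rail_mouth between -0.005 and 0.007 m and y of carrier_head in the frame of rail_mouth between -0.25 and -0.06 m), for 0.05 s.
At the end, for the whole second after the job is handed in: the trolley block is in the rail within 10 mm of the home point at the end cap, the carrier upright within 0.15 rad and in line with the rail within 0.15 rad, at rest and released, the stop still parked (lift above 6 mm, turn above 1.0 rad) (value of joint stop_pull above 0.006 m and value of joint stop_twist above 1 rad and distance between carrier_head and rail_home below 0.01 m and angle between the x axis of carrier and the x axis of rail_board, either way round below 0.15 rad and angle between carrier's own z axis and vertical below 0.15 rad and linear speed of carrier below 0.02 m/s and contact force between the fingers and carrier below 0.1 N); the robot touches nothing.
It fails at once if the oil bottle is moved more than 25 mm or tipped (distance of oil_bottle from where it was at the start of the episode above 0.025 m or angle between oil_bottle's own z axis and vertical above 0.5 rad).
It fails at once if the loupe is moved more than 25 mm or tipped (distance of loupe from where it was at the start of the episode above 0.025 m or angle between loupe's own z axis and vertical above 0.5 rad).
It fails at once if the dish is moved more than 25 mm or tipped (distance of flux_dish from where it was at the start of the episode above 0.025 m or angle between flux_dish's own z axis and vertical above 0.5 rad).
It fails at once if the carrier is tipped over (angle between carrier's own z axis and vertical above 0.7 rad).
It also fails if it takes over 72 s, if anything falls off the work surface, if the arm or the gripper's body presses on something with over 40 N, if the wrist force passes 120 N, or if a joint passes its speed limit or range.

ROBOT

A 6-joint arm with a two-finger parallel gripper is mounted at the origin on a cart in front of the work surface, level with it; the furniture and walls round the work are solid. World frame = base frame: x ahead of the robot, y to its left, z up, the work surface at z = 0. Lengths are in m, angles in rad, forces in N, time in s.
With the tool pointing down it reaches from about 0.35 to 0.975 m from the base axis. Payload 7.1 kg.
Tool frame: the origin (TCP) lies on the mounting face of the last link; the fingertips stand 182 mm ahead of it and the grasp point (between the pads) lies manip.pinch_z ahead of it (manip.pinch_z is the distance from the TCP to the grasp point, in m); z points along the fingers, y is the line along which they close (so a half turn about z gives the same grasp; the last joint's range is limited). The gripper opens to 88 mm and grips with 3 to 60 N. Pads are 20 mm wide; open, the fingers measure 115 mm over their backs; the gripper's body (75 mm by 178 mm) begins 61 mm behind the grasp point.
Start: joints at [-1.338, 0.423, 1.63, -0, 1.089, -0.019], TCP at [0.156, -0.605, 0.405] pointing down, gripper open.
Joint ranges: [-3, 3], [-0.9, 2.11], [0.09, 2.58], [-1.31, 4.45], [0.11, 2.69], [-2.54, 2.54]. Speed limits (rad/s): [2.39, 2.39, 3.01, 3.14, 3.14, 3.14].

INTERFACE

Orientations are given as a 3x3 rotation matrix whose columns are the frame's x, y, z axes.
In Python, from bench import manip gives the robot as it stands.
- The arm moves only by the tool carry_out, never from a script. Its argument "targets" is a list that holds one entry, the list of rows, each a list of 6 numbers: the shift along the tool's x, y, z in mm, then the turn, a rotation vector about the tool's x, y, z in degrees. A call has 1 to 10 rows; each row is the pose to reach, as a shift and turn from the pose commanded when the call began, along the tool's axes at that moment; what a row does not reach only later rows make up. A row lasts 1/12 s, in which the tool goes at most 41.7 mm and 7.16 degrees, less where a joint would pass 70% of its speed; a pose out of reach is approached as far as the arm can. A call with a gripper value outside its range is refused whole. "claw" is the gripper's target within -1 to 1 (shut at 1, half-way at 0, fully open at -1), set as the call begins (left out, the last holds). The fingers move at their own pace and stop on an object; "force" is the grip in N (left out, the last holds). Time passes only in rows, so rows that repeat a pose let the fingers close. It gives the time, the measured TCP pose, the force, the opening and the grip force at its end, in the units of the state.
- manip.observe(): the state, without advancing time (a new reading comes with each control period).
- manip.capture(name): name is "scene" or "side" or "wrist"; returns the picture (420x560x3 uint8, red, green, blue); there is no depth.
- manip.get_calibration(name): a dict with "mtx" (3x3 intrinsics, pixels), "rvec" (rotation vector, rad) and "tvec" (3), from world to camera coordinates, as OpenCV has them. Camera axes: x right, y down, z forward; pixel columns grow to the right and rows downward; lengths in m; the calibration is good to about 2 mm. A picture is of the moment at which its call begins: read the wrist's pose just before it. get_calibration takes no time and is no camera call; for the wrist camera it gives the pose at the moment of the call.
- manip.job_done(): hands the job in; it is judged then, once.
Trained networks look in the newest picture that a camera, given by its name, has taken for a name from the list of things; names that differ only in an ending like _2 or _b are one class to them, and where a whole thing is asked for, a point or a joint stands for the part that bears it (a point fixed in the world has none). Each returns a list of dicts, best first, with "conf" (0 to 1); they miss things now and then, are a little off and sometimes report something else, mostly with a low value. They report only what shows in the picture. A call takes as long as a camera call.
- manip.silhouettes(camera, name): "pixels" (420x560 bool, what is visible of it) and "bbox" ([left, top, right, bottom] in pixels, round what is visible of it).
The state is a dict: "time": time; "joint_positions": joint angles; "qd": joint speeds; "joint_torque": joint torques, N m; "eef_pos": TCP position; "ee_rot": TCP orientation; "contact_force": force on the tool from outside, world axes, zero at the start; "moment": the same for the moment, N m; "finger_gap": finger opening in m; "gripper_force": force on a finger pad.
Only numpy, scipy, OpenCV 4.12 (cv2) and the standard library are available. Lean on these libraries where they do the work, as an engineer would, in place of code of your own. Each camera call takes 0.05 s, during which the arm holds its last target. There are 200 camera calls.

## Working session

There is one attempt and no reset: what is moved stays moved. The work goes in short steps, Python scripts to look and compute and a tool call to move; the robot and the scene stay as the last step left them, time stands still between calls to the robot, and variables do not carry over. Pictures are saved under pics/ and viewed, at most 10 in all, crops included, and the job is handed in when it is done.

Besides the shell and the picture viewer there is one more tool, called after ">>>" by a JSON object that holds its "name" and its "arguments". carry_out: Moves the arm, as the interface text tells. Its arguments: {"type":"object","properties":{"targets":{"type":"array","items":{"type":"array","items":{"type":"array","items":{"type":"number"}}}},"claw":{"type":"number"},"force":{"type":"number"}},"required":["targets"]}

```bash
mkdir -p pics; cat > h.py <<'E'
import numpy as np, cv2
from bench import manip
def cal(c):
    k=manip.get_calibration(c); R=cv2.Rodrigues(np.array(k["rvec"],float))[0]
    return np.array(k["mtx"],float),R,np.array(k["tvec"],float).ravel()
def proj(c,P):
    K,R,t=cal(c); p=(np.atleast_2d(P)@R.T+t)@K.T; return p[:,:2]/p[:,2:]
def ray(c,uv):
    K,R,t=cal(c); d=R.T@np.linalg.solve(K,[uv[0],uv[1],1.]); return -R.T@t,d
def atz(c,uv,z):
    o,d=ray(c,uv); return o+d*(z-o[2])/d[2]
def tri(obs):
    A=np.zeros((3,3));b=np.zeros(3)
    for c,uv in obs:
        o,d=ray(c,uv);d=d/np.linalg.norm(d);M=np.eye(3)-np.outer(d,d);A+=M;b+=M@o
    return np.linalg.solve(A,b)
def snap(c,f=None):
    im=manip.capture(c)
    if f: cv2.imwrite("pics/"+f,im[:,:,::-1])
    return im
E
cat > a.py <<'E'
from h import *
a=snap("scene"); b=snap("side")
cv2.imwrite("pics/scene.png",cv2.resize(a[:,:,::-1],(800,600))); cv2.imwrite("pics/side.png",cv2.resize(b[:,:,::-1],(800,600)))
for c in("scene","side"):
    K,R,t=cal(c);print(c,"cam",(-R.T@t).round(3),"fx",K[0,0].round())
    for n in("rail_board","knob_grip","stall","carrier","oil_bottle","loupe","flux_dish"):
        for s in manip.silhouettes(c,n)[:2]:
            ys,xs=np.nonzero(s["pixels"]); print(n,round(s["conf"],2),s["bbox"],xs.mean().round(1),ys.mean().round(1))
o=manip.observe();print({k:np.round(v,3).tolist() for k,v in o.items()});print(manip.pinch_z)
E
python3 a.py
```

```text
scene cam [0.029 0.562 0.859] fx 462.0
rail_board 0.9 [230.9, 126.3, 330.4, 239.4] 288.8 182.6
carrier 0.93 [208.8, 311.0, 241.7, 358.7] 227.4 330.4
oil_bottle 0.72 [264.6, 258.5, 283.3, 291.6] 273.2 276.5
oil_bottle 0.19 [233.1, 123.8, 333.7, 237.4] 289.0 182.2
loupe 0.66 [168.0, 289.2, 186.3, 308.1] 176.1 299.2
flux_dish 0.81 [355.8, 207.3, 380.5, 227.5] 369.1 216.1
side cam [0.446 0.559 0.942] fx 424.0
rail_board 0.87 [222.8, 109.8, 276.7, 250.6] 250.3 183.6
rail_board 0.28 [278.5, 332.1, 316.6, 355.0] 296.4 347.4
knob_grip 0.49 [237.6, 214.4, 249.4, 225.7] 240.7 217.2
stall 0.92 [272.4, 317.8, 316.2, 382.8] 293.9 349.8
stall 0.41 [275.8, 334.5, 313.7, 352.8] 295.8 347.2
carrier 0.92 [279.0, 331.5, 313.4, 353.7] 295.7 346.7
oil_bottle 0.87 [286.4, 260.6, 302.2, 284.3] 293.9 272.6
loupe 0.6 [217.2, 332.6, 233.4, 352.5] 225.0 341.5
flux_dish 0.79 [314.2, 166.7, 341.2, 183.4] 325.1 173.3
{'time': 0.8, 'joint_positions': [-1.338, 0.423, 1.63, 0.0, 1.089, -0.019], 'qd': [0.0, 0.0, -0.002, 0.0, -0.0, 0.001], 'joint_torque': [-0.001, -54.451, -27.404, 0.064, 0.017, -0.0], 'eef_pos': [0.156, -0.605, 0.405], 'ee_rot': [[0.968, 0.249, 0.0], [0.249, -0.968, -0.0], [0.0, 0.0, -1.0]], 'contact_force': [0.355, -0.742, -0.743], 'moment': [0.026, 0.036, 0.023], 'gripper_force': 0.0, 'finger_gap': 0.088}
0.1633
```

View pics/scene.png

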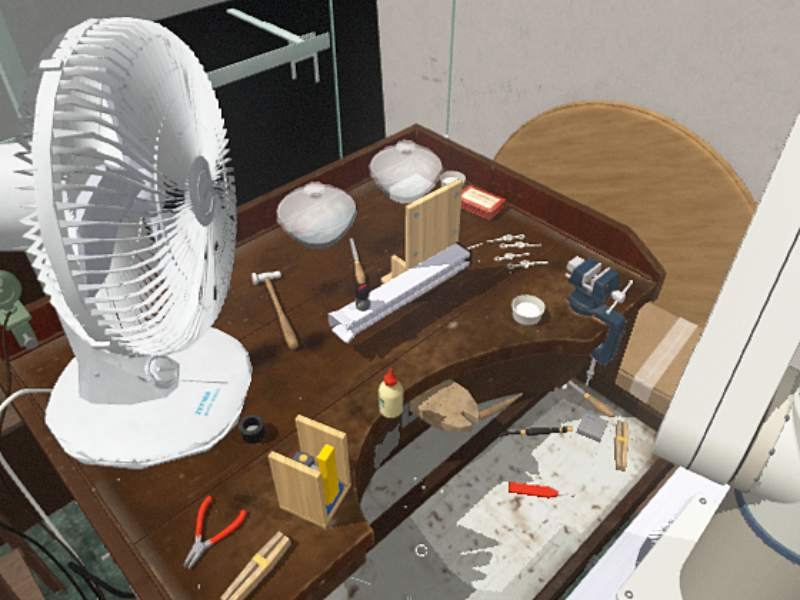

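View pics/side.png

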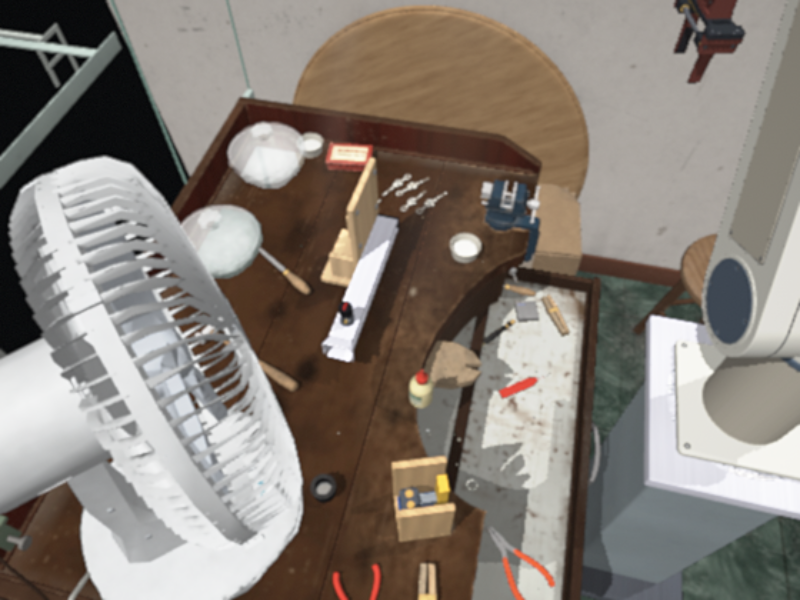

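```bash
cat > b.py <<'E'
from h import *
s=1.42857
def T(n,p,q): print(n,tri([("scene",np.array(p)/s),("side",np.array(q)/s)]).round(3))
T("knob",(362,297),(347,313))
T("bottle c",(390.5,395),(420,389.5)); T("loupe",(251.5,428),(323,488)); T("dish",(527,309.5),(465.5,247))
T("board top mouth",(405,206),(349,236)); 
T("post top",(328,455),(443,482))
T("cap top front corner",(469,252),(397,220))
E
python3 b.py
python3 - <<'E'
import cv2
for n,(x0,y0,x1,y1) in {"scene":(180,290,260,380),"side":(250,300,330,390)}.items():
    pass
a=cv2.imread("pics/scene.png");b=cv2.imread("pics/side.png")
c=[cv2.resize(a[150:360,310:490],(400,467)),cv2.resize(b[140:375,300:420],(300,467))]
d=[cv2.resize(a[405:535,255:375],(400,433)),cv2.resize(b[445:550,380:470],(400,467))[:433]]
import numpy as np
cv2.imwrite("pics/crop1.png",np.hstack(c))
E
```

```text
knob [0.667 0.04  0.113]
bottle c [0.527 0.109 0.036]
loupe [0.637 0.3   0.021]
dish [ 0.507 -0.218  0.025]
board top mouth [ 0.67  -0.043  0.239]
post top [0.459 0.282 0.121]
cap top front corner [ 0.639 -0.199  0.093]
```

View pics/crop1.png

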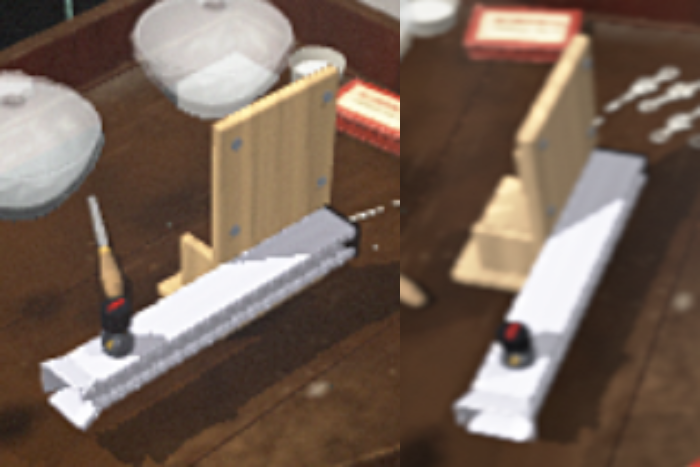

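>>> {"name": "carry_out", "arguments": {"targets": [[[0,0,-40,0,0,0],[32,-25,-45,0,0,-5],[64,-50,-45,0,0,-10],[96,-75,-45,0,0,-15],[128,-100,-45,0,0,-20],[160,-125,-45,0,0,-25],[192,-150,-45,0,0,-30],[224,-175,-45,0,0,-35],[256,-200,-45,0,0,-40],[288,-225,-45,0,0,-43]]], "claw": -1}}

```text
time: 1.63
eef_pos: [0.3794, -0.3139, 0.45]
ee_rot: [[0.535, 0.845, 0.001], [0.845, -0.535, -0.0], [-0.0, 0.001, -1.0]]
contact_force: [1.3, -0.6, -0.3]
finger_gap: 0.0874
gripper_force: 0.0
```

```bash
cat > c.py <<'E'
from h import *
from scipy.optimize import least_squares
def fr(P,q): 
    c,s=np.cos(q[2]),np.sin(q[2]); return np.array([q[0]+c*P[0]-s*P[1],q[1]+s*P[0]+c*P[1],P[2]])
M=[(0,.095,.129),(.02,-.03,.22),(-.02,-.154,.0855)]
S=[(362.6,287.7),(409.5,207.6),(470.7,252.6)];D=[(346,307),(354,213),(398,220.5)]
s=560/800
def f(q): 
    W=np.array([fr(P,q) for P in M]); return np.r_[(proj("scene",W)-np.array(S)*s).ravel(),(proj("side",W)-np.array(D)*s).ravel()]
r=least_squares(f,[.66,-.05,0]);print(r.x.round(4),r.fun.round(1))
for n,P in dict(knob=(0,.095,.118),mouth=(0,.13,.068),home=(0,-.132,.068)).items(): print(n,fr(P,r.x).round(4))
print(atz("side",(443*.7,482*.7),.128),atz("scene",(328*.7,455*.7),.128))
o=manip.observe();print(o["time"],o["eef_pos"].round(4),o["ee_rot"].round(3).tolist())
E
python3 c.py
```

```text
[ 0.6651 -0.0557 -0.0295] [-0.5  0.9 -0.   1.5  0.8  0.  -0.3  0.3 -0.6 -0.8 -0.1 -1.4]
knob [0.6679 0.0393 0.118 ]
mouth [0.669  0.0742 0.068 ]
home [ 0.6613 -0.1876  0.068 ]
[0.45842626 0.28433305 0.128     ] [0.45435103 0.28554271 0.128     ]
1.6333 [ 0.3794 -0.3139  0.45  ] [[0.535, 0.845, 0.001], [0.845, -0.535, -0.0], [-0.0, 0.001, -1.0]]
```

>>> {"name": "carry_out", "arguments": {"targets": [[[40,5,0,0,0,0],[80,10,0,0,0,0],[120,15,0,0,0,0],[160,20,0,0,0,0],[200,25,0,0,0,0],[240,30,0,0,0,0],[280,35,0,0,0,0],[320,40,0,0,0,0],[360,44,0,0,0,0],[385,48,0,0,0,0]]]}}

```text
time: 2.47
eef_pos: [0.628, -0.0139, 0.4497]
ee_rot: [[0.537, 0.844, 0.001], [0.844, -0.537, 0.001], [0.001, 0.0, -1.0]]
contact_force: [-0.5, -0.4, 0.1]
finger_gap: 0.0875
gripper_force: 0.0
```

```bash
cat > d.py <<'E'
from h import *
o=manip.observe();print(o["time"],o["eef_pos"].round(4),o["joint_positions"].round(2))
snap("wrist","w1.png"); K,R,t=cal("wrist");print((-R.T@t).round(3),R[2].round(2))
print(proj("wrist",[[.6679,.0393,.129],[.669,.0742,.0855]]).round(0))
for n in("knob_grip","rail_board"):
    for s in manip.silhouettes("wrist",n)[:2]:
        ys,xs=np.nonzero(s["pixels"]); print(n,round(s["conf"],2),s["bbox"],xs.mean().round(1),ys.mean().round(1))
E
python3 d.py
```

```text
2.4667 [ 0.628  -0.0139  0.4497] [-0.04  0.38  1.58  0.    1.18  0.53]
[0.671 0.052 0.431] [-0.15 -0.24 -0.96]
[[281. 128.]
 [262.  95.]]
knob_grip 0.69 [277.2, 112.9, 299.6, 140.3] 288.5 126.0
rail_board 0.84 [240.6, 63.3, 447.8, 310.9] 348.5 191.1
```

View pics/w1.png

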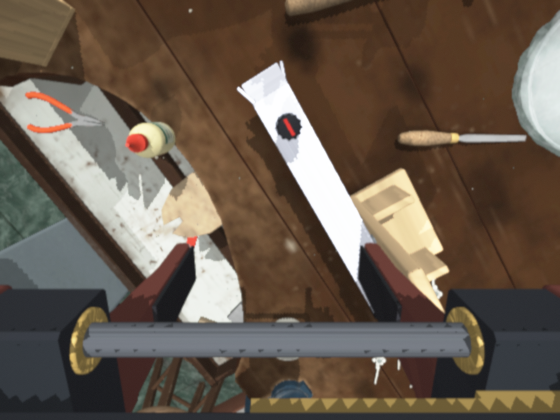

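```bash
python3 - <<'E'
from h import *
k=atz("wrist",(288.5,126),.129);print(k)
for p in [(284,149),(252,99),(281,86),(373,308),(355,213)]: print(p,atz("wrist",p,.0855).round(4))
o=manip.observe();d=np.array([k[0],k[1],.0])-o["eef_pos"]*[1,1,0];print(o["ee_rot"].T@d)
E
```

```text
[0.67104258 0.03312566 0.129     ]
(284, 149) [0.6553 0.0138 0.0855]
(252, 99) [0.6546 0.0722 0.0855]
(281, 86) [0.6852 0.0671 0.0855]
(373, 308) [ 0.6454 -0.2018  0.0855]
(355, 213) [ 0.6841 -0.0862  0.0855]
[ 6.45977961e-02  1.10910040e-02 -1.70758589e-05]
```

>>> {"name": "carry_out", "arguments": {"targets": [[[32,5,20,0,0,0],[63,10,40,0,0,0],[63,10,75,0,0,0],[63,10,105,0,0,0],[63,10,130,0,0,0],[63,10,150,0,0,0],[63,10,165,0,0,0],[63,10,165,0,0,0]]]}}

```text
time: 3.28
eef_pos: [0.6667, 0.0293, 0.2812]
ee_rot: [[0.539, 0.842, -0.007], [0.842, -0.539, -0.0], [-0.004, -0.005, -1.0]]
contact_force: [-1.0, -0.9, -0.9]
finger_gap: 0.0876
gripper_force: 0.0
```

>>> {"name": "carry_out", "arguments": {"targets": [[[0,0,0,0,0,0],[0,0,0,0,0,0],[0,0,0,0,0,0],[0,0,0,0,0,0],[0,0,0,0,0,0],[0,0,0,0,0,0],[0,0,0,0,0,0],[0,0,0,0,0,0]]], "claw": 0.9, "force": 35}}

```text
time: 3.95
eef_pos: [0.6687, 0.0308, 0.2849]
ee_rot: [[0.538, 0.843, 0.0], [0.843, -0.538, 0.0], [0.0, 0.0, -1.0]]
contact_force: [-0.1, 0.2, -0.2]
finger_gap: 0.0377
gripper_force: 0.0
```

```bash
python3 - <<'E'
from h import *
o=manip.observe();print({k:np.round(v,4).tolist() for k,v in o.items()})
E
```

```text
{'time': 3.95, 'joint_positions': [0.0282, 0.6276, 1.5947, 0.0, 0.9191, 0.5966], 'qd': [-0.0007, 0.0036, 0.0013, -0.0003, 0.0018, -0.0011], 'joint_torque': [-0.0249, -62.4468, -23.66, 0.0539, -0.0296, -0.0001], 'eef_pos': [0.6687, 0.0308, 0.2849], 'ee_rot': [[0.5383, 0.8428, 0.0002], [0.8428, -0.5383, 0.0], [0.0001, 0.0002, -1.0]], 'contact_force': [-0.0573, 0.1635, -0.2092], 'moment': [-0.1057, 0.0126, -0.0147], 'gripper_force': 0.0, 'finger_gap': 0.0377}
```

>>> {"name": "carry_out", "arguments": {"targets": [[[3,0,0,0,0,0],[3,0,0,0,0,0],[3,0,0,0,0,0],[3,0,0,0,0,0],[3,0,0,0,0,0],[3,0,0,0,0,0]]], "claw": 0.9}}

```text
time: 4.45
eef_pos: [0.6706, 0.0333, 0.2847]
ee_rot: [[0.538, 0.843, 0.001], [0.843, -0.538, 0.0], [0.001, 0.001, -1.0]]
contact_force: [3.7, -0.1, -0.7]
finger_gap: 0.0213
gripper_force: 35.0
```

>>> {"name": "carry_out", "arguments": {"targets": [[[0,0,-4,0,0,0],[0,0,-8,0,0,0],[0,0,-12,0,0,0],[0,0,-15,0,0,0],[0,0,-15,0,0,0],[0,0,-15,0,0,0]]]}}

```text
time: 4.95
eef_pos: [0.6706, 0.0332, 0.2987]
ee_rot: [[0.538, 0.843, 0.001], [0.843, -0.538, 0.0], [0.001, 0.001, -1.0]]
contact_force: [7.2, -0.3, -11.0]
finger_gap: 0.0212
gripper_force: 35.0
```

>>> {"name": "carry_out", "arguments": {"targets": [[[0,0,0,0,0,6],[0,0,0,0,0,12],[0,0,0,0,0,18],[0,0,0,0,0,24],[0,0,0,0,0,30],[0,0,0,0,0,36],[0,0,0,0,0,38],[0,0,0,0,0,38]]]}}

```text
time: 5.62
eef_pos: [0.6701, 0.0339, 0.2982]
ee_rot: [[0.944, 0.33, -0.001], [0.33, -0.944, 0.001], [-0.0, -0.002, -1.0]]
contact_force: [4.7, 3.6, -11.0]
finger_gap: 0.0215
gripper_force: 35.0
```

>>> {"name": "carry_out", "arguments": {"targets": [[[0,0,0,0,0,6],[0,0,0,0,0,12],[0,0,0,0,0,18],[0,0,0,0,0,24],[0,0,0,0,0,30],[0,0,0,0,0,34],[0,0,0,0,0,37],[0,0,0,0,0,39],[0,0,0,0,0,39]]]}}

```text
time: 6.37
eef_pos: [0.6699, 0.0349, 0.2981]
ee_rot: [[0.942, -0.337, -0.002], [-0.337, -0.942, 0.003], [-0.002, -0.002, -1.0]]
contact_force: [4.7, 9.0, -9.8]
finger_gap: 0.0214
gripper_force: 35.0
```

```bash
python3 - <<'E'
from h import *
o=manip.observe();print({k:np.round(v,4).tolist() for k,v in o.items()})
E
```

```text
{'time': 6.3667, 'joint_positions': [0.0338, 0.6126, 1.5855, 0.0036, 0.945, 1.9458], 'qd': [0.0001, 0.0002, 0.0022, -0.0011, -0.0012, -0.047], 'joint_torque': [-6.0968, -68.1455, -24.6464, -2.1331, 1.4342, 0.6296], 'eef_pos': [0.6699, 0.0349, 0.2981], 'ee_rot': [[0.9416, -0.3366, -0.0015], [-0.3366, -0.9416, 0.0029], [-0.0024, -0.0022, -1.0]], 'contact_force': [4.7126, 8.9868, -9.7991], 'moment': [1.6439, -0.7806, 0.1344], 'gripper_force': 34.9984, 'finger_gap': 0.0214}
```

>>> {"name": "carry_out", "arguments": {"targets": [[[0,0,2,0,0,0],[0,0,4,0,0,0],[0,0,5.5,0,0,0],[0,0,5.5,0,0,0]]]}}

```text
time: 6.7
eef_pos: [0.67, 0.0349, 0.2938]
ee_rot: [[0.942, -0.335, -0.001], [-0.335, -0.942, 0.003], [-0.002, -0.002, -1.0]]
contact_force: [1.9, 9.5, -2.6]
finger_gap: 0.0211
gripper_force: 35.0
```

>>> {"name": "carry_out", "arguments": {"targets": [[[0,0,0,0,0,0],[0,0,0,0,0,0],[0,0,0,0,0,0],[0,0,0,0,0,0],[0,0,0,0,0,0],[0,0,0,0,0,0]]], "claw": -1}}

```text
time: 7.2
eef_pos: [0.6703, 0.033, 0.2942]
ee_rot: [[0.942, -0.335, -0.0], [-0.335, -0.942, -0.0], [-0.0, 0.0, -1.0]]
contact_force: [0.1, 1.0, 0.1]
finger_gap: 0.0578
gripper_force: 0.0
```

>>> {"name": "carry_out", "arguments": {"targets": [[[0,0,-10,0,0,0],[0,0,-40,0,0,0],[0,0,-80,0,0,0],[0,0,-120,0,0,0],[-30,0,-150,0,0,0],[-70,-5,-160,0,0,0],[-100,-10,-160,0,0,0],[-100,-10,-160,0,0,0]]]}}

```text
time: 7.87
eef_pos: [0.5755, 0.0777, 0.4562]
ee_rot: [[0.943, -0.334, -0.0], [-0.334, -0.943, 0.001], [-0.0, -0.001, -1.0]]
contact_force: [0.7, 0.2, -0.3]
finger_gap: 0.0874
gripper_force: 0.0
```

```bash
cat > e.py <<'E'
from h import *
o=manip.observe();print(o["time"],o["eef_pos"].round(4),o["joint_positions"].round(2))
a=snap("wrist"); b=snap("side"); c=snap("scene")
x=cv2.resize(b[140:260,210:290],(400,600)); 
m=np.hstack([cv2.resize(a,(560,420)),cv2.resize(b[195:255,220:260],(280,420))]);cv2.imwrite("pics/w2.png",m[:,:,::-1]); cv2.imwrite("pics/w2raw.png",a[:,:,::-1])
for n in("knob_grip","rail_board"):
    for s in manip.silhouettes("wrist",n)[:2]:
        ys,xs=np.nonzero(s["pixels"]); print(n,round(s["conf"],2),s["bbox"],xs.mean().round(1),ys.mean().round(1))
K,R,t=cal("wrist"); print(K.tolist(),R.tolist(),t.tolist())
E
python3 e.py
```

```text
7.8667 [0.5755 0.0777 0.4562] [0.11 0.3  1.68 0.   1.16 2.02]
knob_grip 0.82 [274.3, 61.9, 296.8, 93.9] 286.0 77.2
rail_board 0.71 [225.5, 0.0, 547.2, 123.8] 379.4 48.4
[[330.44811148281383, 0.0, 276.57237330433674], [0.0, 330.44811148281383, 208.89714425249423], [0.0, 0.0, 1.0]] [[-0.33520700892931155, -0.9421443065283542, -0.000605673898315201], [-0.9041319026310505, 0.3215016171698597, 0.28139334178676234], [-0.2649184097215994, 0.09487262952702172, -0.9595923198719377]] [0.2651763036359124, 0.4525998131940095, 0.5858391763541829]
```

View pics/w2.png

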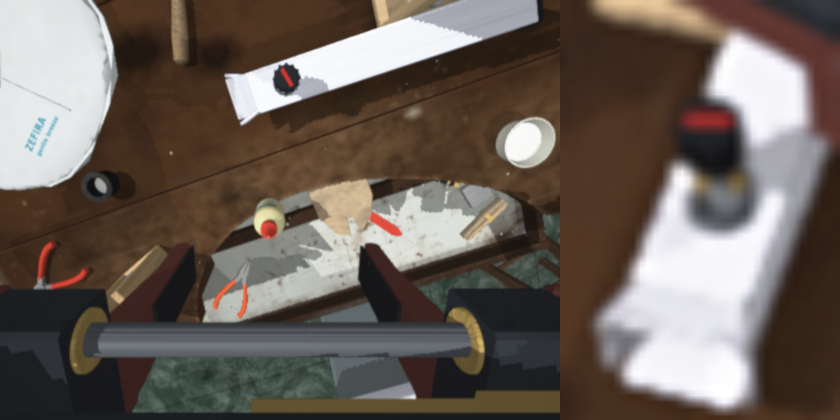

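```bash
cat > f.py <<'E'
from h import *
s=manip.silhouettes("wrist","rail_board")[0]["pixels"]
def fit(cols,low,z):
    P=[]
    for c in cols:
        r=np.nonzero(s[:,c])[0]
        if len(r): P.append(atz("wrist",(c,(r.max()+.5) if low else (r.min()-.5)),z)[:2])
    P=np.array(P);v=cv2.fitLine(P.astype(np.float32),cv2.DIST_HUBER,0,.001,.001).ravel()
    d=v[:2]*np.sign(v[1]);n=np.array([d[1],-d[0]]);res=(P-v[2:])@n
    for k in [np.array([.6705,.0345])]: print(low,"yaw",np.arctan2(-d[0],d[1]).round(4),"knob dist",((k-v[2:])@n*1000).round(1),"rms",(res.std()*1000).round(1))
fit(range(265,535,4),True,.0545); fit(range(300,365,3),False,.0855)
print(atz("wrist",(286,77.),.138))
for n in("stall","carrier"):
  for c in("side","scene"):
    for q in manip.silhouettes(c,n)[:1]: print(n,c,q["conf"],q["bbox"])
E
python3 f.py; python3 - <<'E'
import cv2
a=cv2.imread("pics/scene.png");b=cv2.imread("pics/side.png")
import numpy as np
cv2.imwrite("pics/crop2.png",np.hstack([cv2.resize(a[405:535,255:375],(400,433)),cv2.resize(b[445:550,380:470],(371,433))]))
E
```

```text
True yaw -0.0393 knob dist 12.8 rms 0.6
False yaw -0.0279 knob dist -26.1 rms 0.4
[0.67707295 0.03194493 0.138     ]
stall side 0.92 [274.6, 317.8, 316.9, 380.1]
stall scene 0.83 [186.6, 288.0, 244.4, 369.9]
carrier side 0.91 [275.9, 333.4, 314.4, 355.5]
carrier scene 0.87 [206.8, 312.5, 242.6, 357.1]
```

View pics/crop2.png

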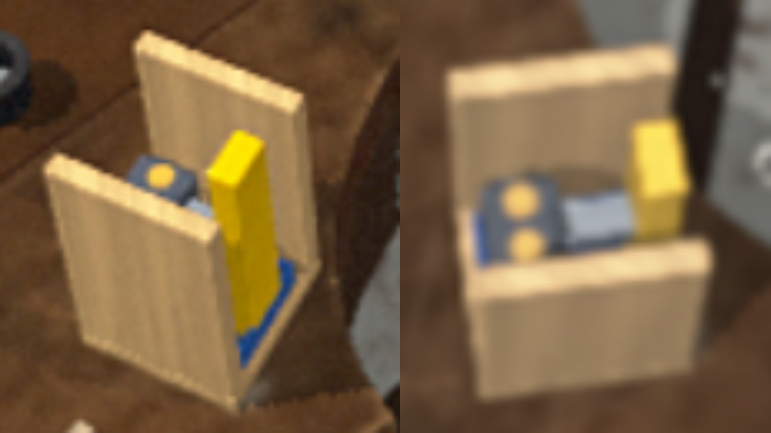

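```bash
cat > g.py <<'E'
from h import *
from scipy.optimize import least_squares
from c import fr
sc=lambda p:np.array([255+p[0]/3.333,405+p[1]/3.333])*.7
sd=lambda p:np.array([380+(p[0]-400)/4.122,445+p[1]/4.122])*.7
b,i,o,z=.038,.028,.038,.128
SC=[((b,o),(45,165)),((-b,o),(208,243)),((-b,i),(222,225)),((-b,-i),(298,112)),((-b,-o),(304,98)),((b,-i),(136,48))]
SD=[((b,i),(470,270)),((b,o),(473,298)),((-b,o),(711,270)),((-b,i),(708,240)),((b,-i),(452,98)),((b,-o),(450,75)),((-b,-o),(674,46)),((-b,-i),(677,72))]
def f(q): return np.concatenate([proj("scene",fr((*P,z),q))[0]-sc(u) for P,u in SC]+[proj("side",fr((*P,z),q))[0]-sd(u) for P,u in SD])
r=least_squares(f,[.5,.28,0]);print("stall",r.x.round(4),r.fun.round(1))
C=tri([("scene",sc((237,160))),("side",sd((659,152)))]);print("post tri",C,atz("scene",sc((237,160)),.128),atz("side",sd((659,152)),.128),"expected",fr((-.027,0,.128),r.x))
o=manip.observe();print(o["eef_pos"].round(4),o["ee_rot"].round(3).tolist())
E
python3 g.py | tail -9
```

```text
knob [0.6679 0.0393 0.118 ]
mouth [0.669  0.0742 0.068 ]
home [ 0.6613 -0.1876  0.068 ]
[0.45842626 0.28433305 0.128     ] [0.45435103 0.28554271 0.128     ]
8.3667 [0.5799 0.0758 0.4537] [[0.942, -0.336, -0.001], [-0.336, -0.942, -0.0], [-0.001, 0.0, -1.0]]
stall [0.4843 0.2952 0.3518] [-0.6  1.4  0.1  0.9  0.1  0.3 -0.6  1.   0.7  0.1 -0.4  0.1  0.1 -0.7
  0.2 -0.1 -0.2 -0.1 -0.6 -0.3 -0.1 -0.2 -0.3 -1.2 -0.4 -0.6 -0.1 -0.2]
post tri [0.45871758 0.28467734 0.12764649] [0.45844345 0.28539739 0.128     ] [0.45867848 0.2842175  0.128     ] expected [0.45892481 0.28589414 0.128     ]
[0.5799 0.0758 0.4537] [[0.942, -0.336, -0.001], [-0.336, -0.942, -0.0], [-0.001, 0.0, -1.0]]
```

```bash
python3 - <<'E'
from h import *
s=.7
for n,c,p in [("hammer handle end","scene",(292,346)),("hammer handle end","side",(297,385)),("fan base right","scene",(250,380)),("fan base R low","scene",(245,400)),("fanbase top","side",(255,545)),("bench edge","side",(418,345)),("bench cut","scene",(362,400))]:
    print(n,c,atz(c,np.array(p)*s,.01).round(3))
T=lambda p,q:tri([("scene",np.array(p)*s),("side",np.array(q)*s)]).round(3)
print("fan hub",T((203,190),(195,375)))
print("cage right edge?",T((235,165),(300,480)))
print(proj("scene",[[.61,.19,0],[.653,.15,0]])/s,proj("side",[[.61,.19,0],[.653,.15,0]])/s)
E
```

```text
hammer handle end scene [0.743 0.144 0.01 ]
hammer handle end side [0.736 0.137 0.01 ]
fan base right scene [0.729 0.242 0.01 ]
fan base R low scene [0.699 0.272 0.01 ]
fanbase top side [0.711 0.401 0.01 ]
bench edge side [0.551 0.012 0.01 ]
bench cut scene [0.567 0.134 0.01 ]
fan hub [0.722 0.285 0.388]
cage right edge? [0.523 0.379 0.543]
[[319.05126329 407.45726513]
 [321.71926138 379.92898793]] [[359.91428936 431.4612181 ]
 [341.86501787 404.3921785 ]]
```

```bash
python3 - <<'E'
from h import *
from scipy.optimize import least_squares
t=np.linspace(0,2*np.pi,200)
def circ(q):
    a=np.array([np.cos(q[4])*np.cos(q[3]),np.cos(q[4])*np.sin(q[3]),np.sin(q[4])])
    u=np.cross(a,[0,0,1]);u/=np.linalg.norm(u);v=np.cross(a,u)
    return q[:3]+q[5]*(np.outer(np.cos(t),u)+np.outer(np.sin(t),v)),a
obs={"scene":[38,237,18,352],"side":[8,302,156,550]}
def f(q):
    W,_=circ(q);r=[]
    for c,o in obs.items():
        p=proj(c,W)/.7;r+=[p[:,0].min()-o[0],p[:,0].max()-o[1],p[:,1].min()-o[2],p[:,1].max()-o[3]]
    return r
for y0 in(2.5,3.1,-2.6):
    r=least_squares(f,[.74,.3,.4,y0,0.2,.17]);W,a=circ(r.x);print(r.x.round(3),"axis",a.round(2),np.round(r.fun,0),"min",W.min(0).round(3),W.max(0).round(3))
print(atz("scene",(105,280),0.02))
E
```

```text
[0.754 0.295 0.393 3.919 0.242 0.222] axis [-0.69 -0.68  0.24] [-11.  -0.  -9.  16.   6.  -5.   6. -16.] min [0.594 0.133 0.177] [0.914 0.458 0.608]
[0.754 0.295 0.393 3.919 0.242 0.222] axis [-0.69 -0.68  0.24] [-11.  -0.  -9.  16.   6.  -5.   6. -16.] min [0.594 0.133 0.177] [0.914 0.458 0.608]
[ 0.754  0.295  0.393 -2.364  0.242  0.222] axis [-0.69 -0.68  0.24] [-11.  -0.  -9.  16.   6.  -5.   6. -16.] min [0.594 0.133 0.177] [0.914 0.458 0.608]
[0.79713477 0.3872764  0.02      ]
```

>>> {"name": "carry_out", "arguments": {"targets": [[[-18,-16,0,0,0,-7],[-37,-31,0,0,0,-14],[-55,-47,0,0,0,-21],[-74,-63,10,0,0,-28],[-92,-78,20,0,0,-35],[-111,-94,30,0,0,-42],[-129,-109,40,0,0,-49],[-148,-125,50,0,0,-56],[-166,-141,60,0,0,-63],[-184.5,-156.5,60,0,0,-70]]]}}

```text
time: 9.2
eef_pos: [0.4571, 0.286, 0.3921]
ee_rot: [[0.633, 0.774, -0.003], [0.774, -0.633, -0.002], [-0.003, -0.001, -1.0]]
contact_force: [0.4, 0.2, 0.2]
finger_gap: 0.0878
gripper_force: 0.0
```

>>> {"name": "carry_out", "arguments": {"targets": [[[0,0,0,0,0,-7],[0,0,0,0,0,-14],[0,0,0,0,0,-21],[0,0,0,0,0,-28],[0,0,0,0,0,-35],[0,0,0,0,0,-42],[0,0,0,0,0,-49],[0,0,0,0,0,-56],[0,0,0,0,0,-60],[0,0,0,0,0,-60]]]}}

```text
time: 10.03
eef_pos: [0.4583, 0.2854, 0.3939]
ee_rot: [[-0.351, 0.936, -0.0], [0.936, 0.351, -0.0], [-0.0, -0.0, -1.0]]
contact_force: [-0.7, 0.5, -0.1]
finger_gap: 0.0879
gripper_force: 0.0
```

```bash
cat > k.py <<'E'
import sys
from h import *
a=snap("wrist","w3.png")
o=manip.observe();R=o["ee_rot"];print(o["time"],o["eef_pos"].round(4),R.round(3).tolist(),o["joint_positions"].round(2))
P=[.4587,.285,.128]
print(proj("wrist",P),R.T@(np.array([.4587,.285,.2763])-o["eef_pos"]))
y=cv2.inRange(cv2.cvtColor(a,cv2.COLOR_RGB2HSV),(23,150,120),(35,255,255))
n,l,s,c=cv2.connectedComponentsWithStats(y)
for i in np.argsort(-s[1:,4])[:3]+1: print(s[i],c[i])
E
python3 k.py
```

```text
10.0833 [0.4583 0.2854 0.394 ] [[-0.347, 0.938, -0.0], [0.938, 0.347, -0.0], [-0.0, -0.0, -1.0]] [ 0.53  0.31  1.83 -0.    1.    0.18]
[[277.2097027  214.39684226]] [-0.00049633  0.000298    0.11767505]
[272 203  15  28 409] [279.06356968 216.73105134]
[273 184  12   8  38] [278.73684211 187.34210526]
[273 191   3   2   3] [274.         191.33333333]
```

View pics/w3.png

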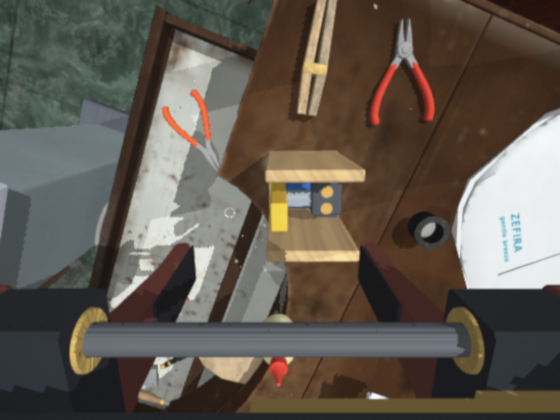

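>>> {"name": "carry_out", "arguments": {"targets": [[[0,0,25,0,0,0],[0,0,50,0,0,0],[0,0,75,0,0,0],[0,0,95,0,0,0],[0,0,108,0,0,0],[0,0,117,0,0,0],[0,0,117,0,0,0]]]}}

```text
time: 10.67
eef_pos: [0.4576, 0.2851, 0.2754]
ee_rot: [[-0.347, 0.938, -0.003], [0.938, 0.347, -0.002], [-0.001, -0.003, -1.0]]
contact_force: [-0.9, -0.2, -1.0]
finger_gap: 0.0882
gripper_force: 0.0
```

>>> {"name": "carry_out", "arguments": {"targets": [[[0,0,0,0,0,0],[0,0,0,0,0,0],[0,0,0,0,0,0],[0,0,0,0,0,0],[0,0,0,0,0,0],[0,0,0,0,0,0],[0,0,0,0,0,0],[0,0,0,0,0,0],[0,0,0,0,0,0],[0,0,0,0,0,0]]], "claw": 1, "force": 25}}

```text
time: 11.5
eef_pos: [0.458, 0.2854, 0.2772]
ee_rot: [[-0.349, 0.937, 0.0], [0.937, 0.349, 0.0], [0.0, 0.0, -1.0]]
contact_force: [0.6, 0.2, 0.3]
finger_gap: 0.0248
gripper_force: 0.0
```

>>> {"name": "carry_out", "arguments": {"targets": [[[0,0,0,0,0,0],[0,0,0,0,0,0],[0,0,0,0,0,0],[0,0,0,0,0,0]]]}}

```text
time: 11.83
eef_pos: [0.4581, 0.2855, 0.2772]
ee_rot: [[-0.349, 0.937, 0.0], [0.937, 0.349, 0.0], [0.0, 0.0, -1.0]]
contact_force: [0.3, 1.3, -0.2]
finger_gap: 0.0138
gripper_force: 25.0
```

>>> {"name": "carry_out", "arguments": {"targets": [[[0,0,-10,0,0,0],[0,0,-30,0,0,0],[0,0,-55,0,0,0],[0,0,-80,0,0,0],[0,0,-105,0,0,0],[0,0,-125,0,0,0],[0,0,-140,0,0,0],[0,0,-140,0,0,0]]]}}

```text
time: 12.5
eef_pos: [0.4585, 0.2857, 0.4209]
ee_rot: [[-0.349, 0.937, 0.005], [0.937, 0.349, 0.003], [0.001, 0.006, -1.0]]
contact_force: [0.4, 0.3, -1.0]
finger_gap: 0.0139
gripper_force: 25.0
```

>>> {"name": "carry_out", "arguments": {"targets": [[[-13,7,0,0,0,2],[-30,15,0,0,0,5],[-50,25,0,0,0,8],[-70,36,0,0,0,12],[-90,47,0,0,0,16],[-108,56,0,0,0,19],[-122,63,0,0,0,21],[-131.5,68.5,0,0,0,22.2],[-131.5,68.5,0,0,0,22.2],[-131.5,68.5,0,0,0,22.2]]]}}

```text
time: 13.33
eef_pos: [0.5679, 0.186, 0.4166]
ee_rot: [[0.031, 1.0, -0.001], [1.0, -0.031, -0.0], [-0.0, -0.001, -1.0]]
contact_force: [0.6, 0.3, -0.9]
finger_gap: 0.0142
gripper_force: 25.0
```

```bash
python3 - <<'E'
from h import *
o=manip.observe();print({k:np.round(v,4).tolist() for k,v in o.items()})
a=snap("scene");b=snap("side");w=snap("wrist")
cv2.imwrite("pics/p4.png",np.hstack([cv2.resize(a[180:390,150:350],(400,420)),cv2.resize(w,(400,300),interpolation=cv2.INTER_AREA)[:300] if 0 else cv2.resize(b[180:390,180:380],(400,420))])[:,:,::-1])
E
```

```text
{'time': 13.3333, 'joint_positions': [0.2965, 0.3701, 1.6819, 0.0004, 1.0908, 0.3271], 'qd': [0.0186, -0.0106, 0.0115, 0.0033, 0.0022, -0.0004], 'joint_torque': [-0.9244, -51.9141, -28.5614, -0.034, -0.1121, 0.0219], 'eef_pos': [0.5679, 0.186, 0.4166], 'ee_rot': [[0.0308, 0.9995, -0.0012], [0.9995, -0.0308, -0.0], [-0.0, -0.0012, -1.0]], 'contact_force': [0.5969, 0.3238, -0.9417], 'moment': [0.007, -0.0515, -0.0102], 'gripper_force': 24.9997, 'finger_gap': 0.0142}
```

View pics/p4.png

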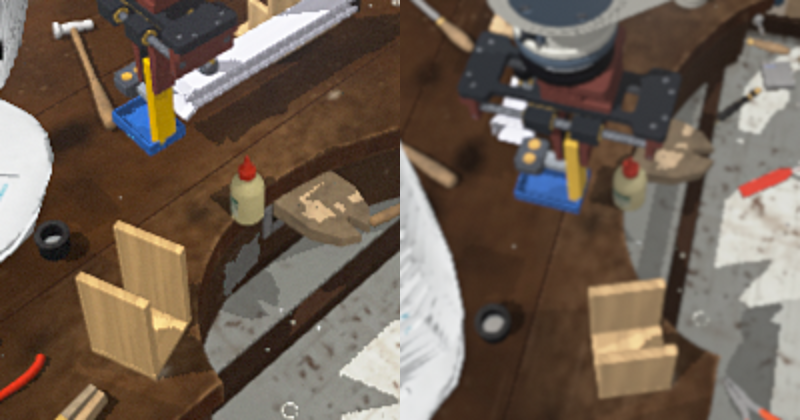

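>>> {"name": "carry_out", "arguments": {"targets": [[[0,0,15,0,0,0],[0,0,45,0,0,0],[0,0,75,0,0,0],[0,0,100,0,0,0],[0,0,120,0,0,0],[0,0,133,0,0,0],[0,0,141,0,0,0],[0,0,145,0,0,0],[0,0,147,0,0,0],[0,0,147,0,0,0]]]}}

```text
time: 14.32
eef_pos: [0.5683, 0.1863, 0.2707]
ee_rot: [[0.031, 1.0, 0.001], [1.0, -0.031, 0.0], [0.0, 0.001, -1.0]]
contact_force: [0.6, -0.0, -1.4]
finger_gap: 0.0141
gripper_force: 25.0
```

>>> {"name": "carry_out", "arguments": {"targets": [[[0,0,1,0,0,0],[0,0,1.5,0,0,0],[0,0,1.5,0,0,0]]]}}

```text
time: 14.57
eef_pos: [0.5683, 0.1861, 0.2694]
ee_rot: [[0.031, 1.0, 0.001], [1.0, -0.031, 0.0], [0.0, 0.001, -1.0]]
contact_force: [0.4, -0.2, -2.0]
finger_gap: 0.0138
gripper_force: 25.0
```

>>> {"name": "carry_out", "arguments": {"targets": [[[0,0,0,0,0,0],[0,0,0,0,0,0],[0,0,0,0,0,0],[0,0,0,0,0,0],[0,0,0,0,0,0],[0,0,0,0,0,0],[0,0,0,0,0,0]]], "claw": -1}}

```text
time: 15.15
eef_pos: [0.5681, 0.1861, 0.2687]
ee_rot: [[0.031, 1.0, -0.0], [1.0, -0.031, 0.0], [0.0, -0.0, -1.0]]
contact_force: [0.4, 1.1, -0.1]
finger_gap: 0.0572
gripper_force: 0.0
```

>>> {"name": "carry_out", "arguments": {"targets": [[[0,0,-15,0,0,0],[0,0,-45,0,0,0],[0,0,-80,0,0,0],[0,0,-90,0,0,-5],[0,0,-90,0,0,-12],[0,0,-90,0,0,-19],[0,0,-90,0,0,-26],[0,0,-90,0,0,-33],[0,0,-90,0,0,-40],[0,0,-90,0,0,-47]]]}}

```text
time: 15.98
eef_pos: [0.568, 0.1861, 0.3586]
ee_rot: [[-0.714, 0.7, -0.0], [0.7, 0.714, -0.0], [0.0, -0.0, -1.0]]
contact_force: [-0.1, -0.1, -0.5]
finger_gap: 0.0879
gripper_force: 0.0
```

>>> {"name": "carry_out", "arguments": {"targets": [[[0,0,0,0,0,-7],[0,0,0,0,0,-14],[0,0,0,0,0,-21],[0,0,0,0,0,-28],[0,0,0,0,0,-35],[0,0,0,0,0,-41],[0,0,0,0,0,-43],[0,0,0,0,0,-43],[0,0,0,0,0,-43]]]}}

```text
time: 16.73
eef_pos: [0.568, 0.1861, 0.3586]
ee_rot: [[-0.999, 0.032, -0.0], [0.032, 0.999, -0.0], [0.0, -0.0, -1.0]]
contact_force: [-0.7, 0.4, 0.5]
finger_gap: 0.0877
gripper_force: 0.0
```

```bash
cat > k2.py <<'E'
from h import *
a=snap("wrist","w5.png")
o=manip.observe();R=o["ee_rot"];print(o["time"],o["eef_pos"].round(4),R.round(3).tolist(),o["joint_positions"].round(2))
print(proj("wrist",[[.568,.186,.12],[.568,.186,.1],[.613,.1845,.0675]]))
y=cv2.inRange(cv2.cvtColor(a,cv2.COLOR_RGB2HSV),(23,150,120),(35,255,255))
n,l,s,c=cv2.connectedComponentsWithStats(y)
for i in np.argsort(-s[1:,4])[:3]+1: print(s[i],c[i])
b=snap("side");q=snap("scene")
cv2.imwrite("pics/p5.png",np.hstack([cv2.resize(a,(400,300)),cv2.resize(q[180:330,180:380],(400,300))])[:,:,::-1])
E
python3 k2.py
```

```text
16.7833 [0.568  0.1861 0.3587] [[-0.999, 0.032, -0.0], [0.032, 0.999, -0.0], [0.0, -0.0, -1.0]] [ 0.3   0.44  1.73  0.    0.98 -1.24]
[[277.76621722 226.23715336]
 [277.66229711 217.49765194]
 [277.42693838 254.30820514]]
[258 218  33  19 514] [273.63618677 227.02918288]
[260 187  16  24  87] [267.31034483 196.50574713]
[288 214   2   1   2] [288.5 214. ]
```

View pics/p5.png

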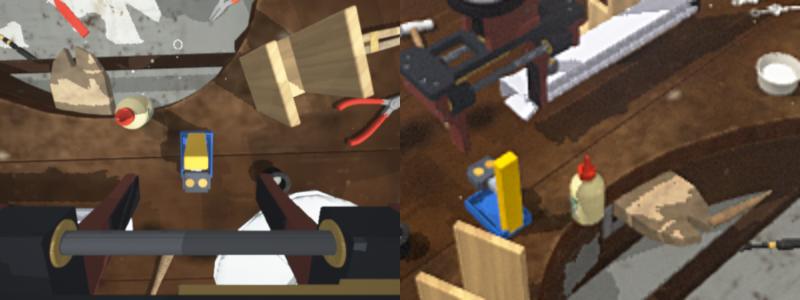

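>>> {"name": "carry_out", "arguments": {"targets": [[[0,0,20,0,0,0],[0,0,45,0,0,0],[0,0,65,0,0,0],[0,0,80,0,0,0],[0,0,90,0,0,0],[0,0,90,0,0,0]]]}}

```text
time: 17.38
eef_pos: [0.5674, 0.1859, 0.2666]
ee_rot: [[-1.0, 0.031, -0.003], [0.031, 1.0, -0.001], [0.003, -0.001, -1.0]]
contact_force: [-0.4, -0.4, 0.1]
finger_gap: 0.0879
gripper_force: 0.0
```

>>> {"name": "carry_out", "arguments": {"targets": [[[0,0,0,0,0,0],[0,0,0,0,0,0],[0,0,0,0,0,0],[0,0,0,0,0,0],[0,0,0,0,0,0],[0,0,0,0,0,0],[0,0,0,0,0,0],[0,0,0,0,0,0],[0,0,0,0,0,0],[0,0,0,0,0,0]]], "claw": 1, "force": 40}}

```text
time: 18.22
eef_pos: [0.5681, 0.1861, 0.2687]
ee_rot: [[-1.0, 0.031, -0.0], [0.031, 1.0, -0.0], [0.0, -0.0, -1.0]]
contact_force: [-1.1, 0.8, 0.8]
finger_gap: 0.0246
gripper_force: 0.2
```

>>> {"name": "carry_out", "arguments": {"targets": [[[0,0,0,0,0,0],[0,0,0,0,0,0],[0,0,-3,0,0,0],[0,0,-6,0,0,0],[0,0,-12,0,0,0],[0,0,-12,0,0,0],[0,0,-12,0,0,0]]]}}

```text
time: 18.8
eef_pos: [0.5683, 0.1861, 0.2813]
ee_rot: [[-1.0, 0.031, 0.001], [0.031, 1.0, 0.0], [-0.001, 0.0, -1.0]]
contact_force: [0.4, 0.6, -1.7]
finger_gap: 0.0237
gripper_force: 40.0
```

```bash
cat > m.py <<'E'
from h import *
o=manip.observe();R=o["ee_rot"];print({k:np.round(v,4).tolist() for k,v in o.items()})
g=o["eef_pos"]+R[:,2]*manip.pinch_z
c,s=np.cos(-.032),np.sin(-.032);X=np.array([c,s,0]);Y=np.array([-s,c,0])
K=np.array([.6703,.0352,0]);mouth=K+.035*Y
for d in(.055,0,-.262): 
    t=mouth-.045*X+d*Y; print(d,"TCP xy target",t[:2].round(4),"shift mm",(1000*R.T@(np.array([t[0],t[1],o["eef_pos"][2]])-o["eef_pos"])).round(1))
E
python3 m.py
```

```text
{'time': 18.8, 'joint_positions': [0.2966, 0.5461, 1.7661, 0.0, 0.8281, -1.2432], 'qd': [-0.0021, 0.0088, 0.0068, 0.0014, -0.0027, -0.0013], 'joint_torque': [-0.0001, -56.6104, -21.8424, -0.0055, 0.0561, 0.0002], 'eef_pos': [0.5683, 0.1861, 0.2813], 'ee_rot': [[-0.9995, 0.031, 0.0012], [0.031, 0.9995, 0.0004], [-0.0011, 0.0004, -1.0]], 'contact_force': [0.3944, 0.6075, -1.6773], 'moment': [0.0384, -0.0778, 0.0318], 'gripper_force': 39.9789, 'finger_gap': 0.0237}
0.055 TCP xy target [0.6282 0.1266] shift mm [-61.7 -57.7   0. ]
0 TCP xy target [0.6264 0.0716] shift mm [ -61.7 -112.7    0. ]
-0.262 TCP xy target [ 0.6181 -0.1902] shift mm [-6.140e+01 -3.747e+02 -1.000e-01]
```

>>> {"name": "carry_out", "arguments": {"targets": [[[-10,-8,0,0,0,0],[-25,-20,0,0,0,0],[-40,-35,0,0,0,0],[-52,-48,0,0,0,0],[-59,-55,0,0,0,0],[-61.5,-57.5,0.5,0,0,0],[-61.5,-57.5,0.5,0,0,0],[-61.5,-57.5,0.5,0,0,0]]]}}

```text
time: 19.47
eef_pos: [0.6274, 0.1267, 0.2798]
ee_rot: [[-1.0, 0.031, -0.001], [0.031, 1.0, 0.0], [0.001, -0.0, -1.0]]
contact_force: [-0.1, -0.3, -1.0]
finger_gap: 0.0236
gripper_force: 40.0
```

```bash
cat > n.py <<'E'
from h import *
from m import K,X,Y,g
a=snap("scene");b=snap("side")
h=g+.045*X; h[2]-=.047   # head centre
tops={"post top":g+[0,0,.015],"head top":h+[0,0,.0095]}
im=[]
for c,i in(("scene",a),("side",b)):
    j=i.copy()
    pts=[mm for mm in tops.values()]+[K+.035*Y+sx*X+np.array([0,0,.0855]) for sx in(-.02,.02)]+[K+[0,0,.138]]
    for p in proj(c,pts): cv2.circle(j,tuple(np.round(p*8).astype(int)),8,(0,255,0),-1,shift=3)
    u=proj(c,h)[0].astype(int); im.append(cv2.resize(j[u[1]-55:u[1]+25,u[0]-35:u[0]+45],(400,400),interpolation=cv2.INTER_CUBIC))
cv2.imwrite("pics/p6.png",np.hstack(im)[:,:,::-1])
E
python3 n.py
```

```text
{'time': 19.4667, 'joint_positions': [0.1806, 0.5987, 1.6673, 0.0003, 0.8767, -1.359], 'qd': [0.0118, -0.0058, 0.0071, 0.001, 0.0009, 0.0007], 'joint_torque': [-0.7662, -60.4405, -23.3463, -0.0493, -0.0088, -0.0204], 'eef_pos': [0.6274, 0.1267, 0.2798], 'ee_rot': [[-0.9995, 0.0313, -0.001], [0.0313, 0.9995, 0.0], [0.001, -0.0, -1.0]], 'contact_force': [-0.0808, -0.3203, -0.9829], 'moment': [0.0704, -0.0979, 0.0167], 'gripper_force': 39.979, 'finger_gap': 0.0236}
0.055 TCP xy target [0.6282 0.1266] shift mm [-0.8 -0.1 -0. ]
0 TCP xy target [0.6264 0.0716] shift mm [ -0.8 -55.1  -0. ]
-0.262 TCP xy target [ 0.6181 -0.1902] shift mm [  -0.6 -317.1    0. ]
```

View pics/p6.png

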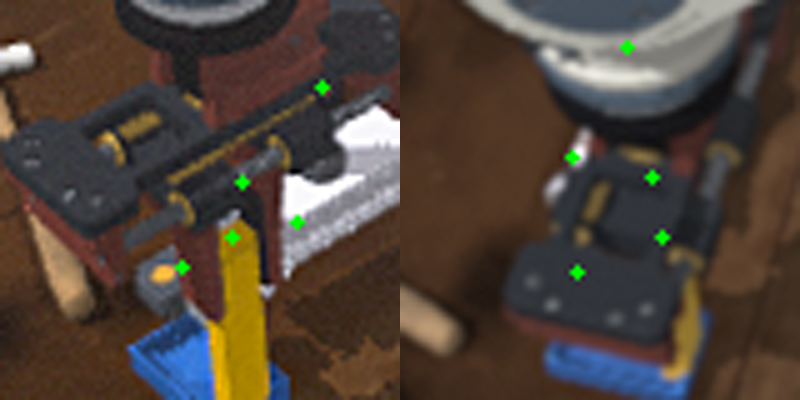

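>>> {"name": "carry_out", "arguments": {"targets": [[[0,-5,0,0,0,0],[0,-12,0,0,0,0],[0,-20,0,0,0,0],[0,-27,0,0,0,0],[0,-33,0,0,0,0],[0,-38,0,0,0,0],[0,-42,0,0,0,0],[0,-45,0,0,0,0],[0,-45,0,0,0,0]]]}}

```text
time: 20.32
eef_pos: [0.6264, 0.0811, 0.2802]
ee_rot: [[-1.0, 0.032, 0.0], [0.032, 1.0, -0.0], [-0.0, -0.0, -1.0]]
contact_force: [0.4, -0.6, -0.9]
finger_gap: 0.0235
gripper_force: 40.0
```

>>> {"name": "carry_out", "arguments": {"targets": [[[0,-4,0,0,0,0],[0,-8,0,0,0,0],[0,-13,0,0,0,0],[0,-18,0,0,0,0],[0,-24,0,0,0,0],[0,-30,0,0,0,0],[0,-36,0,0,0,0],[0,-36,0,0,0,0]]]}}

```text
time: 20.98
eef_pos: [0.6252, 0.0445, 0.2802]
ee_rot: [[-0.999, 0.032, -0.0], [0.032, 0.999, -0.0], [0.0, -0.0, -1.0]]
contact_force: [-0.6, -0.3, -1.1]
finger_gap: 0.0238
gripper_force: 40.0
```

>>> {"name": "carry_out", "arguments": {"targets": [[[0,-8,0,0,0,0],[0,-20,0,0,0,0],[0,-34,0,0,0,0],[0,-48,0,0,0,0],[0,-62,0,0,0,0],[0,-76,0,0,0,0],[0,-88,0,0,0,0],[0,-97,0,0,0,0],[0,-100,0,0,0,0],[0,-100,0,0,0,0]]]}}

```text
time: 21.82
eef_pos: [0.6222, -0.0552, 0.2802]
ee_rot: [[-0.999, 0.032, 0.0], [0.032, 0.999, 0.0], [-0.0, 0.0, -1.0]]
contact_force: [0.2, -0.3, -1.7]
finger_gap: 0.024
gripper_force: 40.0
```

>>> {"name": "carry_out", "arguments": {"targets": [[[0,-8,0,0,0,0],[0,-20,0,0,0,0],[0,-34,0,0,0,0],[0,-48,0,0,0,0],[0,-62,0,0,0,0],[0,-76,0,0,0,0],[0,-88,0,0,0,0],[0,-97,0,0,0,0],[0,-105,0,0,0,0],[0,-110,0,0,0,0]]]}}

```text
time: 22.65
eef_pos: [0.6187, -0.1653, 0.2801]
ee_rot: [[-0.999, 0.032, 0.0], [0.032, 0.999, -0.0], [-0.0, -0.0, -1.0]]
contact_force: [0.2, 0.3, -1.4]
finger_gap: 0.0237
gripper_force: 40.0
```

>>> {"name": "carry_out", "arguments": {"targets": [[[0,-4,0,0,0,0],[0,-8,0,0,0,0],[0,-12,0,0,0,0],[0,-15,0,0,0,0],[0,-17,0,0,0,0],[0,-17,0,0,0,0]]]}}

```text
time: 23.15
eef_pos: [0.6183, -0.1813, 0.2802]
ee_rot: [[-1.0, 0.031, 0.0], [0.031, 1.0, -0.0], [-0.0, -0.0, -1.0]]
contact_force: [-0.4, 0.4, -1.9]
finger_gap: 0.0242
gripper_force: 40.0
```

Push on in small steps until the end cap is felt.

>>> {"name": "carry_out", "arguments": {"targets": [[[0,-3,0,0,0,0],[0,-5,0,0,0,0],[0,-7,0,0,0,0],[0,-7,0,0,0,0]]]}}

```text
time: 23.48
eef_pos: [0.6181, -0.1885, 0.2802]
ee_rot: [[-1.0, 0.031, 0.0], [0.031, 1.0, -0.0], [-0.0, -0.0, -1.0]]
contact_force: [0.8, -0.6, -0.9]
finger_gap: 0.0239
gripper_force: 40.0
```

>>> {"name": "carry_out", "arguments": {"targets": [[[0,-1,0,0,0,0],[0,-2,0,0,0,0],[0,-3,0,0,0,0],[0,-3,0,0,0,0]]]}}

```text
time: 23.82
eef_pos: [0.6179, -0.1906, 0.2802]
ee_rot: [[-1.0, 0.031, -0.0], [0.031, 1.0, 0.001], [0.0, 0.001, -1.0]]
contact_force: [0.1, 4.1, -0.2]
finger_gap: 0.0241
gripper_force: 40.0
```

>>> {"name": "carry_out", "arguments": {"targets": [[[0,0.5,0.7,0,0,0],[0,0.5,1.4,0,0,0],[0,0.5,1.4,0,0,0]]]}}

```text
time: 24.07
eef_pos: [0.618, -0.1904, 0.2787]
ee_rot: [[-1.0, 0.031, 0.0], [0.031, 1.0, 0.0], [-0.0, 0.0, -1.0]]
contact_force: [-0.1, 3.2, -1.5]
finger_gap: 0.0237
gripper_force: 40.0
```

>>> {"name": "carry_out", "arguments": {"targets": [[[0,0,0,0,0,0],[0,0,0,0,0,0],[0,0,0,0,0,0],[0,0,0,0,0,0],[0,0,0,0,0,0],[0,0,0,0,0,0],[0,0,0,0,0,0]]], "claw": -1}}

```text
time: 24.65
eef_pos: [0.6179, -0.1907, 0.2788]
ee_rot: [[-1.0, 0.031, 0.0], [0.031, 1.0, -0.0], [-0.0, -0.0, -1.0]]
contact_force: [0.8, 0.2, 1.1]
finger_gap: 0.0669
gripper_force: 0.0
```

>>> {"name": "carry_out", "arguments": {"targets": [[[0,0,-10,0,0,0],[0,0,-35,0,0,0],[0,0,-65,0,0,0],[0,0,-95,0,0,0],[30,0,-115,0,0,0],[70,0,-120,0,0,0],[110,0,-120,0,0,0],[150,0,-120,0,0,0],[150,0,-120,0,0,0],[150,0,-120,0,0,0]]]}}

```text
time: 25.48
eef_pos: [0.4664, -0.1858, 0.3997]
ee_rot: [[-0.999, 0.032, 0.0], [0.032, 0.999, -0.0], [-0.0, -0.0, -1.0]]
contact_force: [0.1, 0.1, 0.9]
finger_gap: 0.0883
gripper_force: 0.0
```

```bash
python3 - <<'E'
from h import *
o=manip.observe();print(o["time"],o["eef_pos"].round(4),o["contact_force"].round(1))
c,s=np.cos(-.032),np.sin(-.032);X=np.array([c,s,0]);Y=np.array([-s,c,0]);K=np.array([.6703,.0352,0]);home=K-.227*Y
im={c:snap(c) for c in("scene","side")}
for c,i in im.items():
    y=cv2.inRange(cv2.cvtColor(i,cv2.COLOR_RGB2HSV),(22,150,100),(35,255,255));n,l,st,ce=cv2.connectedComponentsWithStats(y)
    C=home-.045*X
    print(c,"post top/mid expected",proj(c,[C+[0,0,.13],C+[0,0,.07]]).round(1).tolist())
    for k in np.argsort(-st[1:,4])[:3]+1: print(st[k],ce[k].round(1))
    for nme in("carrier","knob_grip","oil_bottle","loupe","flux_dish"):
        for q in manip.silhouettes(c,nme)[:1]: print(nme,round(q["conf"],2),np.round(q["bbox"]))
    print("knob parked top",proj(c,[K+[0,0,.138],K+[0,0,.129]]).round(1).tolist())
E
```

```text
25.4833 [ 0.4664 -0.1858  0.3997] [0.1 0.1 0.9]
scene post top/mid expected [[333.2, 170.4], [331.5, 188.3]]
[325 168  13  37 306] [331.  185.5]
carrier 0.91 [310. 168. 337. 206.]
knob_grip 0.7 [248. 192. 256. 208.]
oil_bottle 0.85 [264. 255. 281. 292.]
loupe 0.69 [168. 291. 187. 309.]
flux_dish 0.86 [359. 204. 382. 229.]
knob parked top [[253.8, 198.2], [254.0, 201.1]]
side post top/mid expected [[285.0, 147.8], [285.0, 163.2]]
[283 146   5   7  26] [285.3 149.1]
[285 163   1   1   1] [285. 163.]
carrier 0.68 [272. 145. 290. 182.]
knob_grip 0.53 [226. 111. 277. 252.]
oil_bottle 0.55 [282. 259. 306. 286.]
loupe 0.78 [217. 335. 235. 353.]
flux_dish 0.52 [316. 164. 339. 187.]
knob parked top [[241.1, 211.4], [241.4, 213.7]]
```

The post sits where it should at home, the stop is still up and the bystanders are where they were, so I'm handing in.

```bash
python3 -c "
from bench import manip
print(manip.job_done())"
```

```text
the job is handed in; nothing more can be done
None
```

The job is handed in at about 26 s of the 72 s allowed: the stop is parked, the tray's trolley is home against the end cap and released, and the bottle, loupe and dish still stand in place; the interface returned no verdict.

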